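# Fish the chart tube out of the half-open tote and hold it up

## Robot

A 6-joint arm with a two-finger parallel gripper is mounted at the origin on the work surface. World frame = base frame: x ahead of the robot, y to its left, z up, the work surface at z = 0. Lengths are in mm, angles in rad, forces in N, time in s.
With the tool pointing down it reaches from about 400 to 925 mm from the base axis. Payload 12.5 kg.
Tool frame: the origin (TCP) lies at the very end of the fingers, on their centre line; the grasp point (between the pads) lies env.grip_point_offset behind it (env.grip_point_offset is the distance from the TCP to the grasp point, in mm); y points along the fingers, z is the direction in which the jaws open and shut, and the axes are right-handed (so a half turn about y gives the same grasp; the last joint's range is limited). The gripper opens to 95 mm and grips with 3 to 60 N. Pads are 20 mm wide; open, the fingers measure 119 mm over their backs; the gripper's body (75 mm by 180 mm) begins 59 mm behind the grasp point.
Start: joints at [-1.428, 0.491, 1.559, -0, 1.092, -0.106], TCP at [153.923, -605.768, 214.661] pointing down, gripper open.
Joint ranges: [-3.1, 3.1], [-0.84, 2.19], [0.05, 2.79], [-1.13, 4.28], [0.06, 2.93], [-2.69, 2.69]. Speed limits (rad/s): [2.22, 2.22, 2.79, 3.14, 3.14, 3.14].

## Interface

Orientations are given as [roll, pitch, yaw] about the fixed x, y, z axes, in that order (R = Rz(yaw) Ry(pitch) Rx(roll)).
In Python, from cell import readout, read_camera, env, nets gives the robot as it stands.
- The arm moves only by the tool apply_moves, never from a script. Its argument "increments" is a list of rows, each a list of 3 entries, a list of its own where there are three numbers: the shift along the tool's x, y, z in cm, then the turn, a rotation vector about the tool's x, y, z in degrees, then the finger opening in cm, from 0 to 9.51. A call has exactly 5 rows; each row shifts and turns the pose as measured when the row begins, along the tool's axes as they then stand; what a row does not reach is not made up. A row lasts 1/8 s, in which the tool goes at most 62.5 mm and 10.7 degrees, less where a joint would pass 70% of its speed; a pose out of reach is approached as far as the arm can. A call with a gripper value outside its range is refused whole. The fingers move at their own pace and stop on an object; the grip force is fixed at half the most. Time passes only in rows, so rows that do not move let the fingers close, or fill a call up. It gives the time, the measured TCP pose, the force and the opening at its end, in the units of the state.
- readout.state(): the state, without advancing time (a new reading comes with each control period).
- read_camera(name): name is "scene" or "top" or "wrist"; returns a dict with "img" (400x640x3 uint8, red, green, blue), "vfov" (degrees; the focal length in pixels is half the picture's height over the tangent of half this angle, whatever the lens; pixels are square), "cx", "cy" (the principal point, pixels), "distortion" ([k1, k2, p1, p2, k3] as OpenCV has them; the pictures are not rectified), "rvec" (rotation vector, rad) and "tvec" (3), from world to camera coordinates, as OpenCV has them; the wrist camera has in their place "mount" (4x4, takes a point from camera to tool coordinates, whose origin is the TCP and whose axes are the tool frame's). Camera axes: x right, y down, z forward; pixel columns grow to the right and rows downward; lengths in mm; the calibration is good to about 2 mm. A picture is of the moment at which its call begins: read the wrist's pose just before it. There is no depth.
- env.job_done(): hands the job in, once; it reports no verdict.
Trained networks look in a picture, given as the dict that the camera call returned (one of the last four; its "shot" number tells which), for a name from the list of things; names that differ only in an ending like _2 or _b are one class to them, and where a whole thing is asked for, a point or a joint stands for the part that bears it (a point fixed in the world has none). Each returns a list of dicts, best first, with "confidence" (0 to 1); they miss things now and then, are a little off and sometimes report something else, mostly with a low value. They report only what shows in the picture. A call takes as long as a camera call. They do not tell look-alikes from the thing itself.
- nets.look_for(picture, thing): "point" ([x, y, z] in mm, in the coordinates of the camera as it stood for that picture, good to about 4 mm: the middle of the surface that is visible of it).
- nets.mark_of(picture, thing): "point" ([x, y, z] in mm, in the coordinates of the camera as it stood for that picture, good to about 4 mm: a listed point, or the origin of a listed thing).
The state is a dict: "t": time; "joints": joint angles; "qvel": joint speeds; "tau": joint torques, N m; "eef_pos": TCP position; "tcp_rot": TCP orientation; "ft_force": force on the tool from outside, world axes, zero at the start; "moment": the same for the moment, N m; "opening": opening from 0.0 (shut) to 1.0 (fully open).
Only numpy, scipy, OpenCV 4.12 (cv2) and the standard library are available. Lean on these libraries where they do the work, as an engineer would, in place of code of your own. Each camera call takes 0.05 s, during which the arm holds its last target. There are 200 camera calls.

## Task

The long chart tube lies in the stock tote, partly under the shut half of the lid. Leave the lid and the cartons standing on it alone: tip the tube and draw it out slantwise, red end first, through the open half without forcing it against the tote, then hold it level in the air, a hand's breadth above the tote's rim and touching nothing, and finish while still holding it. Leave the cartons and the bottles where they are.

Things in the scene. Friction and masses are not known exactly. Their poses are not given: they have to be found in the camera images.
- tote: blue plastic tote, fixed, 400 (x) x 300 (y) x 198 mm high, walls 5 mm, rim to +-209 mm in x, +-159 in y. Origin: centre of its underside, z up. Packed with stock to a firm flat top 95 mm above the origin. Lid half over -x shut; half over +x open, its leaf hanging outside the +x end (to 218 mm). Mouth at rim height: x +8 to +195, y -145 to +145 mm; inside, space under the lid goes on to x = -195
- tote_mouth (a point): point at the middle of the open half of the tote, at rim height: 100 mm along +x of the tote's centre and 198 mm above its underside
- leaf (a joint): hinge of the shut lid leaf at the tote's -x end, rad: 0 = shut, grows as the leaf lifts. Leaf 6 mm thick, underside 198 mm above the tote's origin, covering x -200 to +8 mm (toothed edge); held down only by its weight and that of the cartons on it
- tube: rigid white mailing tube with two green bands, 320 mm long, 38 mm diameter, square 44 mm plug 16 mm long on each end (red at +x, black at -x), about 150 g. Origin: its centre, on the axis; x along the tube to the red end. It lies on the stock, axis 22 mm above it, along the tote's x within 0.12 rad, red end towards the open half
- tube_lead (a point): centre of the outer face of the tube's red end, 160 mm along the tube's +x
- tube_tail (a point): centre of the outer face of the tube's black end, 160 mm along the tube's -x; at the start it is under the shut leaf
- carton: loose brown carton, 100 x 140 x 70 mm high, standing on the shut leaf; origin at the centre of its underside. At least 60 mm behind the leaf's free edge
- small_carton: loose brown carton, 80 x 70 x 50 mm high, standing on the shut leaf beside the other; origin at the centre of its underside. At least 60 mm behind the leaf's free edge
- amber_bottle: amber pill bottle with white cap, 52 mm diameter, 95 mm high, standing on the desk; origin at the centre of its underside
- white_bottle: white pill bottle with blue cap, 60 mm diameter, 85 mm high, standing on the desk; origin at the centre of its underside
There are look-alikes about, which are no part of the job. Leave any green or turquoise look-alike of the small_carton alone.

How it is judged:
By the outcome, as a careful person would: the job done as asked, in the order asked, and still so for the second after the job is handed in, while the arm keeps its last pose, push and grip.
It also fails if it takes over 45 s, if anything falls off the work surface, if the arm or the gripper's body presses on something with over 40 N, if the wrist force passes 120 N, or if a joint passes its speed limit or range.

## Working session

There is one attempt and no reset: what is moved stays moved. The work goes in short steps, Python scripts to look and compute and a tool call to move; the robot and the scene stay as the last step left them, time stands still between calls to the robot, and variables do not carry over. Pictures are saved under pics/ and viewed, about 8 in all and at most 12, crops included, and the job is handed in when it is done.

Besides the shell and the picture viewer there is one more tool, called after "Request:" as name([rows], argument=value, ...), one row to a line, values as JSON. apply_moves: Moves the arm, as the interface text tells. Its arguments: {"type":"object","properties":{"increments":{"type":"array"}},"required":["increments"]}

```bash
ls; mkdir -p pics
cat > h.py <<'E'
import numpy as np,cv2
from scipy.spatial.transform import Rotation as R
from cell import readout,read_camera,env,nets
def toolpose():
    s=readout.state(); T=np.eye(4); T[:3,:3]=R.from_euler('xyz',s['tcp_rot']).as_matrix(); T[:3,3]=s['eef_pos']; return T
def shot(name,save=None):
    T=toolpose(); c=read_camera(name)
    if 'mount' in c: W=T@np.array(c['mount'])
    else:
        E=np.eye(4);E[:3,:3]=cv2.Rodrigues(np.array(c['rvec'],float))[0];E[:3,3]=np.ravel(c['tvec']);W=np.linalg.inv(E)
    if save: cv2.imwrite('pics/'+save,c['img'][:,:,::-1])
    f=200/np.tan(np.radians(c['vfov'])/2); K=np.array([[f,0,c['cx']],[0,f,c['cy']],[0,0,1.]])
    return c,W,K
def proj(c,W,K,P):
    E=np.linalg.inv(W); return cv2.projectPoints(np.atleast_2d(np.array(P,float)),cv2.Rodrigues(E[:3,:3])[0],E[:3,3],K,np.array(c['distortion'],float))[0].reshape(-1,2)
def onz(c,W,K,px,z):
    u=cv2.undistortPoints(np.array(px,float).reshape(-1,1,2),K,np.array(c['distortion'],float)).reshape(-1,2)
    d=np.c_[u,np.ones(len(u))]@W[:3,:3].T; o=W[:3,3]; return o+d*((z-o[2])/d[:,2])[:,None]
def w(W,p): return W[:3,:3]@np.array(p)+W[:3,3]
E
python3 - <<'E'
from h import *
np.set_printoptions(precision=1,suppress=True)
print(env.grip_point_offset, readout.state())
for n in ('scene','top'):
    c,W,K=shot(n,n+'0.png'); print(n,W[:3,3])
    for t in ['tote','tote_mouth','tube','tube_lead','tube_tail','carton','small_carton','amber_bottle','white_bottle','leaf']:
        r=nets.mark_of(c,t) if t!='leaf' else nets.look_for(c,t)
        for k in r[:3]: p=w(W,k['point']); print(t,round(k['confidence'],2),p,proj(c,W,K,p)[0])
E
```

```text
pics
18.8 {'t': 0.0, 'joints': array([-1.4,  0.5,  1.6,  0. ,  1.1, -0.1]), 'qvel': array([-0., -0.,  0., -0., -0., -0.]), 'tau': array([  0. , -61.3, -25.8,   0.1,   0. ,  -0. ]), 'eef_pos': array([ 153.9, -605.5,  214.1]), 'tcp_rot': array([-1.6,  0. , -2.9]), 'ft_force': array([0.9, 0.2, 0.9]), 'moment': array([-0.1,  0. , -0.1]), 'opening': 1.0001285470746932}
scene [1338.2   36.8  650.6]
tote_mouth 0.64 [548.2  62.5 195.9] [359.9 180.6]
tube_lead 0.58 [541.2 126.9 114.7] [383.9 207. ]
carton 0.55 [ 559.5 -468.3   -1. ] [169.1 239.1]
small_carton 0.76 [ 718.1 -105.2  203.9] [280.6 216.2]
small_carton 0.73 [ 338.4 -388.4    1.1] [220.4 197.2]
amber_bottle 0.94 [495.1 438.9   1. ] [493.3 234.5]
white_bottle 0.79 [ 559.6 -470.8    0. ] [168.1 238.8]
leaf 0.8 [684.5 -69.8 202.6] [299.4 208.1]
top [ 224.   -60.2 1636.7]
tote 0.94 [586.5 -27.7  -3.9] [311.3 188.2]
tote_mouth 0.6 [551.3  61.1 196.2] [281.1 185.1]
tube 0.95 [605.5 -25.  111.3] [310.  174.9]
carton 0.77 [ 588.9 -162.9  205.4] [354.4 173. ]
small_carton 0.93 [ 682.5 -425.1   -6.4] [424.9 162.5]
small_carton 0.72 [ 711.7 -105.2  202.2] [335.6 134.8]
amber_bottle 0.54 [494.2 431.4  -3.9] [178.1 213.3]
white_bottle 0.84 [ 555.2 -467.4   -2.4] [438.7 197.9]
leaf 0.56 [621.9 -82.1 205.3] [328.  162.4]
```

View pics/scene0.png

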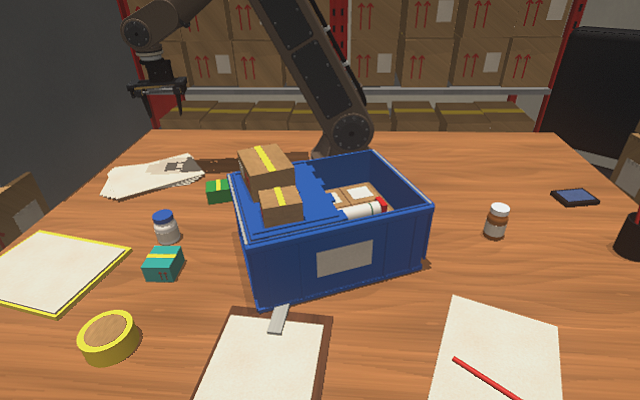

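View pics/top0.png

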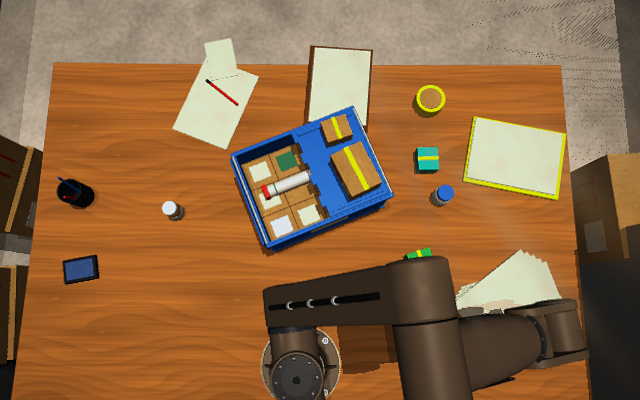

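The scene and top views show the tote in the middle, rim corners at about (232,156), (353,107), (393,197) and (267,249) in the top view. The white tube's red end is at (265,190) there. Both cartons stand on the shut leaf; the green (418,253) and turquoise (427,160) boxes on the desk are look-alikes.

Run:
```python
from h import *
np.set_printoptions(precision=1,suppress=True)
c,W,K=shot('top')
C=onz(c,W,K,[(232,156),(353,107),(393,197),(267,249)],198); print(C, np.linalg.norm(np.diff(C,axis=0),axis=1))
def red(c,x0,x1,y0,y1):
    h=cv2.cvtColor(c['img'],cv2.COLOR_RGB2HSV)
    m=(((h[...,0]<8)|(h[...,0]>172))&(h[...,1]>150)&(h[...,2]>90)); mm=np.zeros_like(m); mm[y0:y1,x0:x1]=m[y0:y1,x0:x1]
    ys,xs=np.nonzero(mm); return xs.mean(),ys.mean(),len(xs)
r=red(c,240,320,150,230);print('red',r,onz(c,W,K,[r[:2]],125))
for t in ['tube','tube_lead','tote','tote_mouth','carton','small_carton']:
    for k in nets.mark_of(c,t)[:2]: print(t,k['confidence'],w(W,k['point']))
im=c['img'][90:260,215:415]; cv2.imwrite('pics/topcrop.png',cv2.resize(im,None,fx=4,fy=3.5,interpolation=cv2.INTER_CUBIC)[:, :, ::-1])
```

```text
[[ 642.2  215.4  198. ]
 [ 804.8 -160.   198. ]
 [ 516.5 -279.9  198. ]
 [ 355.2   98.5  198. ]] [409.1 312.3 411.4]
red (np.float64(265.1194029850746), np.float64(190.73134328358208), 67) [[548.6 118.  125. ]]
tube 0.71 [605.4 -23.2 109.8]
tube_lead 0.73 [542.2 125.  116.1]
tote 0.59 [584.5 -32.6  -4.7]
tote_mouth 0.84 [550.5  60.7 198.3]
carton 0.57 [ 585.6 -162.8  205.6]
small_carton 0.64 [ 713.8 -102.3  200.8]
small_carton 0.58 [ 682.9 -424.8   -5.6]
```

View pics/topcrop.png

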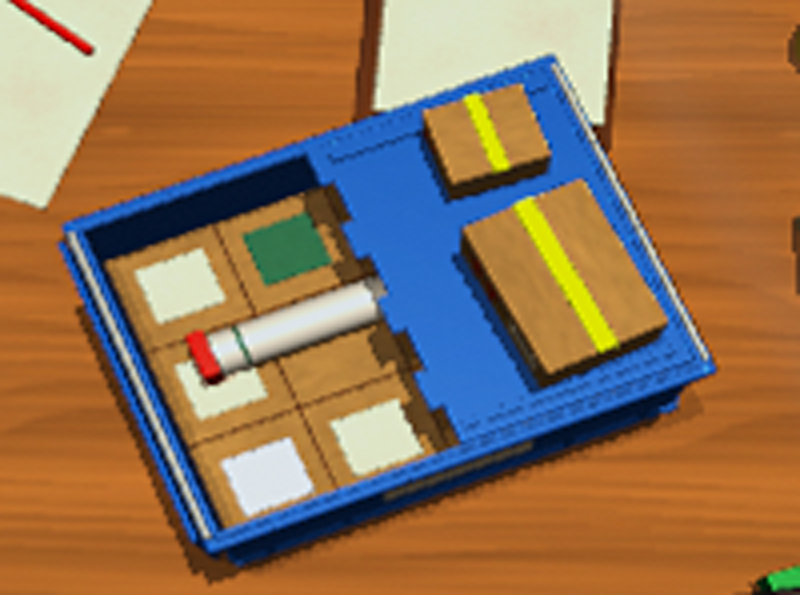

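Tote centre is about (586,-31) with yaw about 113°. The tube is about parallel to it, with its centre at tote x≈0, y≈-20. I'll write the row planner and go above the mouth.

```bash
cat > p.py <<'E'
from h import *
from scipy.spatial.transform import Slerp
import json,os
G=json.load(open('geo.json')) if os.path.exists('geo.json') else dict(c=[586,-31],yaw=113.1)
def toteT():
    T=np.eye(4);T[:3,:3]=R.from_euler('z',G['yaw'],degrees=True).as_matrix();T[:2,3]=G['c'];return T
def target(x,y,z,lean,dyaw=0,off=18.8):
    "grasp point in tote coords mm, lean deg (top towards +x), dyaw deg -> TCP pose in world"
    f=np.radians(lean); yt=np.array([-np.sin(f),0,-np.cos(f)]); zt=np.array([0,-1.,0]); M=np.c_[np.cross(yt,zt),yt,zt]
    M=R.from_euler('z',dyaw,degrees=True).as_matrix()@M
    T=np.eye(4);T[:3,:3]=M;T[:3,3]=np.array([x,y,z])+off*M[:,1]; return toteT()@T
def now():
    L=np.linalg.inv(toteT())@toolpose(); y=L[:3,1]; g=L[:3,3]-18.8*y
    return np.r_[g,np.degrees(np.arctan2(-y[0],-y[2])),np.degrees(np.arctan2(L[0,2],-L[1,2]))]
def rows(T1,n,T0=None):
    T0=toolpose() if T0 is None else T0
    d=T0[:3,:3].T@(T1[:3,3]-T0[:3,3]); s=Slerp([0,1],R.from_matrix([T0[:3,:3],T1[:3,:3]]))
    for i in range(n):
        a=s(i/n);b=s((i+1)/n); dp=a.as_matrix().T@(T1[:3,3]-T0[:3,3])/n; rv=(a.inv()*b).as_rotvec(degrees=True)
        print([np.round(dp/10,2).tolist(),np.round(rv,1).tolist()])
E
python3 - <<'E'
from p import *
T=target(60,-20,300,0); print(T, now())
M=toolpose(); A=M.copy(); A[:3,3]=[330,-480,370]; 
Rr=R.from_matrix(M[:3,:3]); print('ang',np.degrees((Rr.inv()*R.from_matrix(T[:3,:3])).as_rotvec()))
A[:3,:3]=Slerp([0,1],R.from_matrix([M[:3,:3],T[:3,:3]]))(.35).as_matrix()
rows(A,5); print(); T2=target(60,-20,340,0); rows(T2,10,A)
E
```

```text
[[ 3.92337117e-01  0.00000000e+00  9.19821497e-01  5.80856203e+02]
 [-9.19821497e-01  0.00000000e+00  3.92337117e-01  3.20360322e+01]
 [ 0.00000000e+00 -1.00000000e+00  0.00000000e+00  2.81200000e+02]
 [ 0.00000000e+00  0.00000000e+00  0.00000000e+00  1.00000000e+00]] [-3.59169017e+02  6.22932878e+02  2.33487262e+02  9.07197025e-03
 -9.88458304e+01]
ang [-6.68606632e-03 -9.88458302e+01  8.03214088e-03]
[[-4.03, -3.11, -1.57], [-0.0, -6.9, 0.0]]
[[-4.19, -3.11, -1.07], [-0.0, -6.9, 0.0]]
[[-4.29, -3.11, -0.56], [-0.0, -6.9, 0.0]]
[[-4.33, -3.11, -0.04], [-0.0, -6.9, 0.0]]
[[-4.3, -3.11, 0.48], [-0.0, -6.9, 0.0]]

[[-5.51, 0.49, -1.48], [-0.0, -6.4, 0.0]]
[[-5.64, 0.49, -0.86], [-0.0, -6.4, 0.0]]
[[-5.7, 0.49, -0.22], [-0.0, -6.4, 0.0]]
[[-5.69, 0.49, 0.42], [-0.0, -6.4, 0.0]]
[[-5.6, 0.49, 1.05], [-0.0, -6.4, 0.0]]
[[-5.45, 0.49, 1.67], [-0.0, -6.4, 0.0]]
[[-5.23, 0.49, 2.27], [-0.0, -6.4, 0.0]]
[[-4.94, 0.49, 2.84], [-0.0, -6.4, 0.0]]
[[-4.59, 0.49, 3.38], [-0.0, -6.4, 0.0]]
[[-4.19, 0.49, 3.87], [-0.0, -6.4, 0.0]]
```

Request:
apply_moves([
  [[-4.0, -3.3, -1.6], [0, -7, 0], 9.5],
  [[-4.2, -3.3, -1.1], [0, -7, 0], 9.5],
  [[-4.3, -3.3, -0.6], [0, -7, 0], 9.5],
  [[-4.3, -3.3, 0], [0, -7, 0], 9.5],
  [[-4.3, -3.3, 0.5], [0, -7, 0], 9.5],
])

```text
t: 2.08
eef_pos: [331.0, -475.7, 381.9]
tcp_rot: [-1.575, 0.003, -2.268]
ft_force: [0.8, 0.1, 0.1]
opening: 1.0
```

Run:
```python
from p import *
print(now().round(1)); rows(target(60,-20,340,0),11)
```

```text
[-3.090e+02  4.091e+02  4.007e+02 -3.000e-01 -6.310e+01]
[[-5.0, 0.57, -1.22], [0.0, -5.7, -0.0]]
[[-5.09, 0.57, -0.72], [0.0, -5.7, -0.0]]
[[-5.14, 0.57, -0.2], [0.0, -5.7, -0.0]]
[[-5.13, 0.56, 0.31], [0.0, -5.7, -0.0]]
[[-5.08, 0.56, 0.82], [0.0, -5.7, -0.0]]
[[-4.97, 0.56, 1.33], [0.0, -5.7, -0.0]]
[[-4.81, 0.56, 1.81], [0.0, -5.7, -0.0]]
[[-4.61, 0.56, 2.29], [0.0, -5.7, -0.0]]
[[-4.36, 0.56, 2.73], [0.0, -5.7, -0.0]]
[[-4.06, 0.55, 3.16], [0.0, -5.7, -0.0]]
[[-3.73, 0.55, 3.55], [0.0, -5.7, -0.0]]
```

Request:
apply_moves([
  [[-5.0, 0, -1.2], [0, -6, 0], 9.5],
  [[-5.3, 0, -0.7], [0, -6, 0], 9.5],
  [[-5.4, 0, -0.2], [0, -6, 0], 9.5],
  [[-5.4, 0, 0.4], [0, -6, 0], 9.5],
  [[-5.4, 0, 1.0], [0, -6, 0], 9.5],
])

```text
t: 2.7
eef_pos: [451.5, -227.9, 385.3]
tcp_rot: [-1.568, 0.001, -1.727]
ft_force: [0.1, -1.3, -0.3]
opening: 0.996
```

Request:
apply_moves([
  [[-5.3, 0, 1.5], [0, -6, 0], 9.5],
  [[-5.1, 0, 2.1], [0, -6, 0], 9.5],
  [[-4.9, 0, 2.6], [0, -6, 0], 9.5],
  [[-4.6, 0, 3.1], [0, -6, 0], 9.5],
  [[-4.2, 0, 3.5], [0, -6, 0], 9.5],
])

```text
t: 3.32
eef_pos: [568.5, 32.1, 386.7]
tcp_rot: [-1.566, -0.002, -1.186]
ft_force: [0.3, -1.2, -0.6]
opening: 0.998
```

Run:
```python
from p import *
np.set_printoptions(precision=1,suppress=True)
print(now().round(1),readout.state()['joints'].round(2)); 
c,W,K=shot('wrist','w1.png'); print(W[:3,3],W[:3,2])
for t in ['tube','tube_lead','tote','tote_mouth','carton','small_carton']:
    for k in nets.mark_of(c,t)[:2]: p=w(W,k['point']);print(t,k['confidence'],p,proj(c,W,K,p)[0],(np.linalg.inv(toteT())@np.r_[p,1])[:3])
rows(target(60,-20,340,0),3)
```

```text
[ 64.9  -8.6 405.5   0.1  -1.1] [-0.1  0.3  1.4 -0.   1.4 -0.4]
[537.9 106.3 557. ] [ 0.1 -0.3 -1. ]
tube 0.71 [608.7 -30.  117.7] [330.1 212.4] [ -8.  -21.3 117.7]
tube_lead 0.79 [541.6 130.2 121. ] [329.5 102.7] [165.6 -22.4 121. ]
tote 0.7 [588.  -27.7   1.5] [319.4 189.3] [ 2.3 -3.1  1.5]
tote 0.16 [ 583.3 -163.4  208.7] [281.8 305.4] [-120.8   54.4  208.7]
tote_mouth 0.73 [544.9  60.9 199.6] [313.  153.4] [100.7   1.7 199.6]
carton 0.95 [ 588.5 -162.2  206.1] [285.6 304.7] [-121.6   49.1  206.1]
small_carton 0.76 [ 723.8 -106.7  202.4] [382.9 302.3] [-123.7  -97.1  202.4]
[[0.07, 2.18, 0.43], [-0.1, -0.5, 0.0]]
[[0.07, 2.18, 0.43], [-0.1, -0.5, 0.0]]
[[0.08, 2.18, 0.44], [-0.1, -0.5, 0.0]]
```

View pics/w1.png

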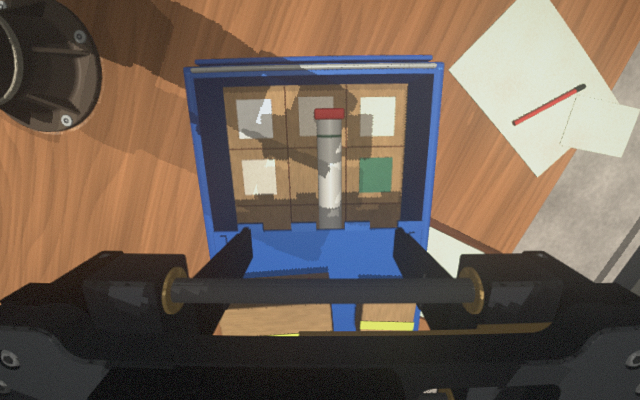

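The wrist view shows the tube head-on: red plug at (329,113), tube running down to the leaf's toothed edge at (331,227). The fingers hang over the shut leaf in the picture.

Run:
```python
from p import *
np.set_printoptions(precision=1,suppress=True)
c,W,K=shot('wrist'); I=np.linalg.inv(toteT())
def tt(px,z): P=onz(c,W,K,px,z); return (np.c_[P,np.ones(len(P))]@I.T)[:,:3]
print('plug top edges',tt([(329.5,108),(329,118)],139))
print('plug sides',tt([(314,118),(344,118)],139))
print('tube sides near leaf',tt([(318,220),(344,220)],117))
print('rim inner L,R', tt([(207,150),(427,150)],198)); print('teeth',tt([(280,224),(350,228),(300,230)],204))
h=cv2.cvtColor(c['img'],cv2.COLOR_RGB2HSV)
for r in (106,112,117,145,180,215): print(r,''.join('%4d'%v for v in c['img'][r,304:356:3,0]))
print('blue rim row',[ (x,) for x in []])
for r in (130,150,200): 
    b=(h[r,:,0]>95)&(h[r,:,0]<130)&(h[r,:,1]>120)&(h[r,:,2]>90); x=np.nonzero(b)[0]; print(r,x.min(),x.max(),tt([(x.min(),r),(x.max(),r)],198))
```

```text
plug top edges [[155.1 -20.5 139. ]
 [141.3 -19.5 139. ]]
plug sides [[141.9   2.2 139. ]
 [140.8 -41.2 139. ]]
tube sides near leaf [[-23.7   1.5 117. ]
 [-24.9 -42.3 117. ]]
rim inner L,R [[ 106.5  139.6  198. ]
 [  99.2 -143.5  198. ]]
teeth [[  4.8  51.4 204. ]
 [ -3.6 -43.8 204. ]
 [ -4.7  24.6 204. ]]
106  155 157 161 163 154 138 134 126 128 132 111 117 121 119 102 119 120 146
112  157 155 158 156 133 154 152 154 153 151 151 153 152 149 104 154 189 198
117  158 155 155 158 117 115 121 121 125 131 123 116 107 110 100 122 117 116
145  114 107 108 109 105 121 139 150 160 168 153 146 187 128 134  97  91  92
180  162 166 166 167 170 128 179 207 219 226 219 200 175 172 135 168 167 171
215   92  95  93  91  94 100 110 115 123 127 126 116 107  94  88  96  98  91
blue rim row []
130 193 438 [[ 132.1  154.1  198. ]
 [ 124.1 -155.7  198. ]]
150 196 436 [[ 107.   154.   198. ]
 [  99.  -155.3  198. ]]
200 204 432 [[  39.7  153.2  198. ]
 [  31.6 -155.8  198. ]]
```

Run:
```python
from p import *
A=target(97,-20.5,260,15);rows(A,5);print();rows(target(60,-20.5,121,15),5,A)
```

```text
[[-0.61, 2.9, 0.25], [-0.0, -0.3, -3.0]]
[[-0.76, 2.86, 0.25], [-0.0, -0.3, -3.0]]
[[-0.9, 2.82, 0.26], [-0.0, -0.3, -3.0]]
[[-1.05, 2.77, 0.26], [-0.0, -0.3, -3.0]]
[[-1.19, 2.71, 0.27], [-0.0, -0.3, -3.0]]

[[-0.0, 2.88, -0.0], [0.0, 0.0, 0.0]]
[[-0.0, 2.88, -0.0], [0.0, 0.0, 0.0]]
[[-0.0, 2.88, -0.0], [0.0, 0.0, 0.0]]
[[-0.0, 2.88, -0.0], [0.0, 0.0, 0.0]]
[[-0.0, 2.88, -0.0], [0.0, 0.0, 0.0]]
```

Request:
apply_moves([
  [[-0.6, 2.9, 0.25], [0, -0.3, -3.2], 9.5],
  [[-0.8, 2.9, 0.25], [0, -0.3, -3.2], 9.5],
  [[-0.9, 2.8, 0.25], [0, -0.3, -3.2], 9.5],
  [[-1.1, 2.8, 0.25], [0, -0.3, -3.2], 9.5],
  [[-1.2, 2.7, 0.25], [0, -0.3, -3.0], 9.5],
])

```text
t: 4.35
eef_pos: [569.7, 55.0, 240.8]
tcp_rot: [-1.562, -0.289, -1.179]
ft_force: [0.7, 0.1, 0.5]
opening: 0.997
```

Run:
```python
from p import *
np.set_printoptions(precision=1,suppress=True)
print(now().round(1),readout.state()['joints'].round(2)); 
c,W,K=shot('wrist','w2.png')
I=np.linalg.inv(toteT())
for t in ['tube','tube_lead']:
    for k in nets.mark_of(c,t)[:2]: p=w(W,k['point']);print(t,k['confidence'],proj(c,W,K,p)[0],(I@np.r_[p,1])[:3])
rows(target(60,-20.5,121,15),5)
```

```text
[ 90.9 -18.6 258.8  16.6  -0.5] [ 0.1  0.4  1.7 -0.3  1.  -0.1]
tube 0.93 [326.5 228.8] [ -2.8 -23.9 117.8]
tube_lead 0.65 [326.8  88.3] [158.8 -24.6 116.4]
[[-0.18, 2.82, 0.03], [-0.0, -0.1, 0.3]]
[[-0.17, 2.82, 0.03], [-0.0, -0.1, 0.3]]
[[-0.16, 2.82, 0.03], [-0.0, -0.1, 0.3]]
[[-0.14, 2.82, 0.03], [-0.0, -0.1, 0.3]]
[[-0.13, 2.82, 0.04], [-0.0, -0.1, 0.3]]
```

View pics/w2.png

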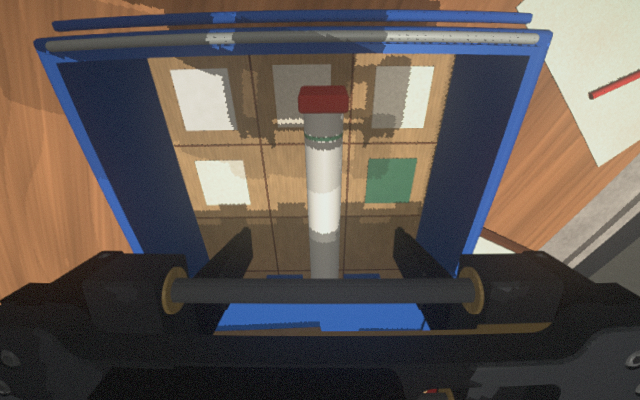

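The tube is centred between the fingers, at x≈324 from red plug (323,98) to the leaf. I'm descending along the tool axis.

Request:
apply_moves([
  [[-0.2, 2.8, 0.05], [0, 0, 0.3], 9.5],
  [[-0.2, 2.8, 0.05], [0, 0, 0.3], 9.5],
  [[-0.2, 2.8, 0.05], [0, 0, 0.3], 9.5],
  [[-0.1, 2.8, 0.05], [0, 0, 0.3], 9.5],
  [[-0.1, 2.0, 0.05], [0, 0, 0.3], 9.5],
])

```text
t: 5.12
eef_pos: [589.7, 25.5, 119.0]
tcp_rot: [-1.55, -0.26, -1.189]
ft_force: [0.3, 0.8, -0.6]
opening: 1.0
```

Run:
```python
from p import *
print(now().round(1),readout.state()['ft_force']);rows(target(60,-22,120,15),1)
```

```text
[ 55.3 -25.2 137.2  14.9  -0.9] [ 0.33692713  0.81242867 -0.57943323]
[[-0.88, 1.53, -0.4], [-0.9, -1.2, -0.1]]
```

Request:
apply_moves([
  [[-0.5, 0.8, -0.2], [-0.5, -0.6, 0], 9.5],
  [[-0.5, 0.8, -0.2], [-0.4, -0.6, 0], 9.5],
  [[0, 0.1, 0], [0, 0, 0], 9.5],
  [[0, 0, 0], [0, 0, 0], 2.0],
  [[0, 0, 0], [0, 0, 0], 2.0],
])

```text
t: 5.75
eef_pos: [585.9, 27.4, 102.8]
tcp_rot: [-1.568, -0.261, -1.17]
ft_force: [-0.5, -0.5, -0.1]
opening: 0.844
```

Request:
apply_moves([
  [[0, 0, 0], [0, 0, 0], 2.0],
  [[0, 0, 0], [0, 0, 0], 2.0],
  [[0, 0, 0], [0, 0, 0], 2.0],
  [[0, 0, 0], [0, 0, 0], 2.0],
  [[0, 0, 0], [0, 0, 0], 2.0],
])

```text
t: 6.38
eef_pos: [586.0, 27.6, 103.4]
tcp_rot: [-1.567, -0.261, -1.17]
ft_force: [0.2, 0.4, 1.0]
opening: 0.393
```

Run:
```python
from p import *
np.set_printoptions(precision=1,suppress=True)
s=readout.state();print(now().round(1),s['ft_force'],s['opening'],s['moment'])
c,W,K=shot('wrist'); I=np.linalg.inv(toteT())
for t in ['tube','tube_lead']:
    for k in nets.mark_of(c,t)[:2]: p=w(W,k['point']);print(t,k['confidence'],proj(c,W,K,p)[0],(I@np.r_[p,1])[:3])
```

```text
[ 58.7 -22.9 121.6  15.   -0.1] [0.2 0.4 1. ] 0.393215726882513 [0.1 0.  0. ]
tube 0.89 [324.2 317.3] [ -4.4 -24.2 119.4]
tube_lead 0.95 [327.2  67.7] [162.  -25.3 120.2]
tube_lead 0.72 [303.1 216.3] [ 2.9 -2.4 -0.1]
```

The tube is gripped at opening 37 mm, at s≈+60 from its centre. Next I'll plan the slant path with clearances.

```bash
cat > clr.py <<'E'
from p import *
S,H,PHI=60.,4.5,15.
def grasp(cx,cz,th):
    t=np.radians(th); return cx+S*np.cos(t)-H*np.sin(t), cz+S*np.sin(t)+H*np.cos(t)
def centre(gx,gz,th):
    t=np.radians(th); return gx-S*np.cos(t)+H*np.sin(t), gz-S*np.sin(t)-H*np.cos(t)
def outline(cx,cz,th):
    t=np.radians(th); s=np.linspace(-160,160,321); r=np.where(abs(s)>=144,22,19)
    ss=np.r_[s,s]; hh=np.r_[r,-r]; return np.c_[cx+ss*np.cos(t)-hh*np.sin(t), cz+ss*np.sin(t)+hh*np.cos(t)]
def body(cx,cz,th):
    gx,gz=grasp(cx,cz,th); l=np.radians(PHI-th); a=np.array([np.sin(l),np.cos(l)]); b=np.array([np.cos(l),-np.sin(l)])
    return np.array([np.array([gx,gz])+a*v+b*u for v in np.r_[np.linspace(0,57,20)] for u in (-12,12)]+[np.array([gx,gz])+a*v+b*u for v in np.linspace(59,250,40) for u in (-37.5,37.5)])
def bd(P,x0,x1,z0,z1):
    return np.hypot(np.maximum(0,np.maximum(x0-P[:,0],P[:,0]-x1)),np.maximum(0,np.maximum(z0-P[:,1],P[:,1]-z1))).min()
def clr(cx,cz,th):
    o=outline(cx,cz,th);b=body(cx,cz,th)
    return np.round([o[:,1][(o[:,0]<200)].min()-95 if (o[:,0]<200).any() else 999,bd(o,-200,8,198,204),bd(o,195,218,0,198),bd(b,-200,8,198,204),bd(b,-180,-52,204,274)],1)
E
python3 - <<'E'
from clr import *
W=[(-2,117,0),(0,124,2),(2,148,9),(3,160,13),(8,172,17),(30,181,20),(55,198,24),(80,215,26),(110,235,27),(140,252,27),(170,270,27),(200,290,25),(205,310,12),(205,322,0)]
p=np.array(W,float)
for a,b in zip(p[:-1],p[1:]):
    for f in (.5,1): q=a+(b-a)*f; print(q.round(0),clr(*q))
E
```

```text
[ -1. 120.   1.] [ 0.7 58.  35.6 29.3 89.6]
[  0. 124.   2.] [ 1.4 54.7 34.3 28.6 88.9]
[  1. 136.   6.] [ 3.8 42.  32.6 25.9 85. ]
[  2. 148.   9.] [ 6.2 29.4 31.5 29.6 81.4]
[  2. 154.  11.] [ 6.9 23.1 31.2 33.4 79.2]
[  3. 160.  13.] [ 7.6 16.9 31.2 38.2 77. ]
[  6. 166.  15.] [ 8.3 11.3 29.3 42.3 76.8]
[  8. 172.  17.] [ 9.2  5.9 27.6 43.7 75.7]
[ 19. 176.  18.] [ 9.9  4.9 19.2 54.1 84.2]
[ 30. 181.  20.] [10.6  4.5 18.5 64.7 92.9]
[ 42. 190.  22.] [ 14.2   1.8  27.2  77.3 102.8]
[ 55. 198.  24.] [1.780e+01 1.000e-01 3.790e+01 9.050e+01 1.131e+02]
[ 68. 206.  25.] [ 23.9   0.   42.6 104.5 125.3]
[ 80. 215.  26.] [ 30.1   0.   46.7 118.8 137.6]
[ 95. 225.  26.] [ 38.9   0.   49.8 136.2 153.6]
[110. 235.  27.] [ 47.8   0.   52.6 153.3 169.8]
[125. 244.  27.] [ 56.3   0.   53.3 169.8 186.5]
[140. 252.  27.] [ 64.8   0.   54.1 186.5 203.3]
[155. 261.  27.] [ 73.8   4.   55.3 203.5 220.3]
[170. 270.  27.] [ 82.8  16.   56.5 220.7 237.4]
[185. 280.  26.] [ 95.1  34.8  59.1 239.6 256.2]
[200. 290.  25.] [107.4  53.8  62.3 258.5 275. ]
[202. 300.  18.] [133.4  55.4  75.4 265.9 289. ]
[205. 310.  12.] [160.2  68.2  88.5 272.4 302.6]
[205. 316.   6.] [182.4  83.7  97.3 274.3 309.2]
[205. 322.   0.] [205.  102.9 105.  275.7 310.4]
```

Run:
```python
from clr import *
L=[]
for cx in (-2,5,15,30,50,75,100,130,160,185):
    best=None
    for th in np.arange(4,27,1.):
        t=np.radians(th); cz=198-33.5/np.cos(t)-(8-cx)*np.tan(t)
        c=clr(cx,cz,th)
        if c[0]>7: best=(cx,round(cz),th,c)
    print(best)
```

```text
(-2, 161, np.float64(13.0), array([ 8.9, 14.5, 36.2, 36.1, 72. ]))
(5, 163, np.float64(14.0), array([ 7.7, 14.5, 29.4, 41.2, 77.7]))
(15, 165, np.float64(15.0), array([ 7.5, 14.5, 19.8, 47.9, 86.3]))
(30, 169, np.float64(16.0), array([ 9.2, 14.5,  5.1, 59.9, 99.5]))
(50, 178, np.float64(20.0), array([  7.2,  14.5,   8.5,  76.5, 112.5]))
(75, 193, np.float64(26.0), array([  8.5,  14.5,  29.5, 100. , 128.6]))
(100, 206, np.float64(26.0), array([ 20.7,  14.5,  29.5, 126.6, 155.5]))
(130, 220, np.float64(26.0), array([ 35.3,  14.5,  29.5, 159.1, 187.7]))
(160, 235, np.float64(26.0), array([ 50. ,  11.5,  29.5, 191.9, 219.9]))
(185, 247, np.float64(26.0), array([ 62.1,  23.6,  29.5, 219.4, 246.9]))
```

```bash
cat > wp.py <<'E'
from clr import *
WP=[(-2,117,0),(-2,127,2.5),(-2,142,7.5),(-2,160,13.5),(12,166,16.5),(30,174,19),(50,184,22.5),(75,195,26),(105,209,26.5),(135,224,26.5),(165,239,26.5),(190,252,26),(205,280,22),(205,322,0)]
def go(i,n,dy=-22.5,last=None):
    cx,cz,th=WP[i] if last is None else last; gx,gz=grasp(cx,cz,th); print('->',WP[i],round(gx),round(gz),PHI-th); rows(target(gx,dy,gz,PHI-th),n)
E
python3 - <<'E'
from wp import *
p=np.array(WP,float)
for a,b in zip(p[:-1],p[1:]):
    for f in (.5,1): q=a+(b-a)*f; print(q.round(1),clr(*q))
for a,b in ((0,1),(1,2),(2,3)):
    q=WP[a];g=grasp(*q); T0=target(g[0],-22.9,g[1],PHI-q[2]) if a else None
    q=WP[b];g=grasp(*q); rows(target(g[0],-22.9,g[1],PHI-q[2]),3,T0)
E
```

```text
[ -2.  122.    1.2] [ 1.5 56.8 36.6 27.8 88.1]
[ -2.  127.    2.5] [ 3.  51.5 36.2 25.9 86. ]
[ -2.  134.5   5. ] [ 3.6 43.4 35.7 23.2 82.7]
[ -2.  142.    7.5] [ 4.3 35.2 35.5 23.8 79.4]
[ -2.  151.   10.5] [ 5.2 25.4 35.7 28.6 75.4]
[ -2.  160.   13.5] [ 6.3 15.6 36.3 35.8 71.3]
[  5. 163.  15.] [ 5.3 14.  29.8 41.2 76.3]
[ 12.  166.   16.5] [ 4.5 12.8 23.3 46.5 80.5]
[ 21.  170.   17.8] [ 5.3 11.6 14.9 53.9 87.2]
[ 30. 174.  19.] [ 6.1 10.9  9.8 61.5 94.1]
[ 40.  179.   20.8] [  6.7  10.1  15.2  70.3 101.3]
[ 50.  184.   22.5] [  7.4  10.   21.1  79.2 108.7]
[ 62.5 189.5  24.2] [  8.7  11.1  27.7  90.1 118.7]
[ 75. 195.  26.] [ 10.1  13.1  30.9 101.1 128.9]
[ 90.  202.   26.2] [ 16.5  13.7  31.  116.5 144.5]
[105.  209.   26.5] [ 22.9  14.4  31.  132.1 160.2]
[120.  216.5  26.5] [ 30.4  14.4  31.  148.4 176.4]
[135.  224.   26.5] [ 37.9  14.4  31.  164.8 192.6]
[150.  231.5  26.5] [ 45.4  11.5  31.1 181.3 208.8]
[165.  239.   26.5] [ 52.9  11.4  31.1 197.9 225. ]
[177.5 245.5  26.2] [ 60.   16.6  31.3 212.1 238.9]
[190. 252.  26.] [ 67.1  28.5  31.7 226.3 252.9]
[197.5 266.   24. ] [ 85.8  38.4  42.1 242.7 266.4]
[205. 280.  22.] [104.7  54.4  53.3 259.2 280.3]
[205. 301.  11.] [153.9  62.9  80.2 268.3 300.4]
[205. 322.   0.] [205.  102.9 105.  275.7 310.4]
[[0.11, -0.4, -0.0], [-0.1, -0.0, 0.8]]
[[0.11, -0.4, -0.0], [-0.1, -0.0, 0.8]]
[[0.1, -0.4, -0.0], [-0.1, -0.0, 0.8]]
[[0.12, -0.65, 0.0], [0.0, -0.0, 1.7]]
[[0.1, -0.66, 0.0], [-0.0, -0.0, 1.7]]
[[0.08, -0.66, 0.0], [0.0, 0.0, 1.7]]
[[0.09, -0.79, 0.0], [-0.0, 0.0, 2.0]]
[[0.06, -0.8, 0.0], [0.0, 0.0, 2.0]]
[[0.04, -0.8, 0.0], [-0.0, -0.0, 2.0]]
```

Request:
apply_moves([
  [[0.1, -0.5, 0], [0, 0, 0.9], 2.0],
  [[0.1, -0.5, 0], [0, 0, 0.9], 2.0],
  [[0.1, -0.5, 0], [0, 0, 1.2], 2.0],
  [[0.1, -0.7, 0], [0, 0, 1.8], 2.0],
  [[0.1, -0.7, 0], [0, 0, 1.8], 2.0],
])

```text
t: 7.15
eef_pos: [585.1, 29.3, 134.3]
tcp_rot: [-1.567, -0.138, -1.169]
ft_force: [0.0, 0.3, -1.5]
opening: 0.389
```

```bash
cat > chk.py <<'E'
from wp import *
np.set_printoptions(precision=1,suppress=True)
def chk(save=None):
    n=now(); s=readout.state(); th=PHI-n[3]; c0=centre(n[0],n[2],th)
    print('t',s['t'],'tool',n.round(1),'expect c',np.round(c0,1),'th',round(th,1),'clr',clr(*c0,th),'F',s['ft_force'],s['opening'])
    I=np.linalg.inv(toteT()); c,W,K=shot('wrist',save)
    for t in ['tube_lead','tube']:
        for k in nets.mark_of(c,t)[:1]:
            p=(I@np.r_[w(W,k['point']),1])[:3]; e=(160 if t=='tube_lead' else 0)
            print(t,round(k['confidence'],2),p,'expected',c0[0]+e*np.cos(np.radians(th)),c0[1]+e*np.sin(np.radians(th)))
E
python3 - <<'E'
from chk import *
chk(); go(3,4)
E
```

```text
t 7.15 tool [ 58.4 -22.8 152.9   7.9  -0. ] expect c [ -0.6 141.1] th 7.1 clr [ 4.5 36.4 34.1 24.8 81.4] F [ 0.   0.3 -1.5] 0.38925079806062
tube_lead 0.61 [159.1 -23.6 165.1] expected 158.22949184777826 160.79163073783224
tube 0.91 [ -5.3 -24.6 140.9] expected -0.5509331699863665 141.07421125205707
-> (-2, 160, 13.5) 55 178 1.5
[[0.1, -0.63, -0.01], [-0.1, -0.0, 1.6]]
[[0.09, -0.63, -0.01], [-0.1, -0.0, 1.6]]
[[0.07, -0.63, -0.01], [-0.1, -0.0, 1.6]]
[[0.05, -0.63, -0.01], [-0.1, -0.0, 1.6]]
```

No slip. Continuing.

Request:
apply_moves([
  [[0.1, -0.6, 0], [0, 0, 1.6], 2.0],
  [[0.1, -0.6, 0], [0, 0, 1.6], 2.0],
  [[0.1, -0.6, 0], [0, 0, 1.6], 2.0],
  [[0.05, -0.6, 0], [0, 0, 1.6], 2.0],
  [[0, -0.1, 0], [0, 0, 0.2], 2.0],
])

```text
t: 7.92
eef_pos: [584.5, 28.3, 158.7]
tcp_rot: [-1.57, -0.022, -1.168]
ft_force: [0.6, -0.0, -1.8]
opening: 0.394
```

Run:
```python
from chk import *
chk('w3.png'); go(4,2); go(5,5)
```

```text
t 7.925 tool [ 55.6 -21.9 177.5   1.3  -0. ] expect c [ -1.7 158.9] th 13.7 clr [ 4.6 16.7 36.  35.2 71.4] F [ 0.6 -0.  -1.8] 0.39380330533214886
tube_lead 0.71 [155.6 -24.7 198. ] expected 153.76409012978894 196.8612650143475
tube 0.85 [ -4.5 -22.7 158.8] expected -1.6671623897012204 158.89910306033752
-> (12, 166, 16.5) 68 187 -1.5
[[-0.65, -0.53, 0.04], [-0.0, -0.0, 1.4]]
[[-0.66, -0.51, 0.04], [-0.0, -0.0, 1.4]]
-> (30, 174, 19) 85 198 -4.0
[[-0.61, -0.43, 0.02], [-0.0, -0.0, 1.1]]
[[-0.62, -0.42, 0.02], [-0.0, -0.0, 1.1]]
[[-0.63, -0.41, 0.02], [-0.0, -0.0, 1.1]]
[[-0.63, -0.39, 0.02], [-0.0, -0.0, 1.1]]
[[-0.64, -0.38, 0.02], [-0.0, -0.0, 1.1]]
```

View pics/w3.png

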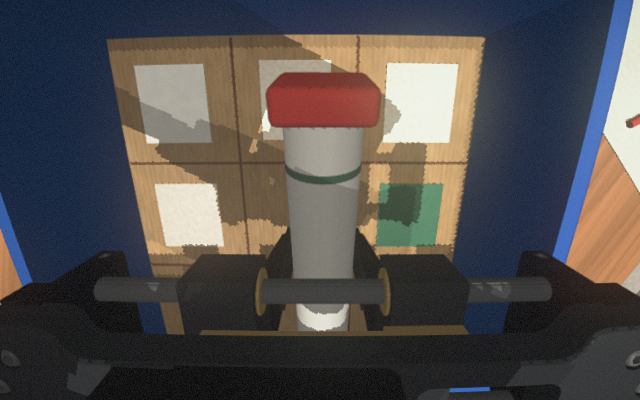

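The tube is held firmly and tipped: red plug at (323,100) up in front, both sides clear of the walls. Now drawing slantwise.

Request:
apply_moves([
  [[-0.6, -0.5, 0], [0, 0, 1.3], 2.0],
  [[-0.6, -0.45, 0], [0, 0, 1.2], 2.0],
  [[-0.65, -0.4, 0], [0, 0, 1.1], 2.0],
  [[-0.65, -0.4, 0], [0, 0, 1.1], 2.0],
  [[-0.65, -0.4, 0], [0, 0, 1.0], 2.0],
])

```text
t: 8.7
eef_pos: [570.9, 59.5, 181.7]
tcp_rot: [-1.571, 0.084, -1.167]
ft_force: [0.9, 0.5, -1.2]
opening: 0.395
```

Run:
```python
from chk import *
chk(); go(6,3); go(7,5)
```

```text
t 8.7 tool [ 87.6 -21.6 200.4  -4.8   0. ] expect c [ 32.7 175.8] th 19.8 clr [ 5.9 10.2 12.1 64.  95.5] F [ 0.9  0.5 -1.2] 0.39501049104415864
tube_lead 0.63 [185.2 -22.4 237. ] expected 183.20386555392133 230.0362386672006
tube 0.95 [ 30.1 -24.9 175.6] expected 32.66661370204899 175.82797541439055
-> (50, 184, 22.5) 104 211 -7.5
[[-0.61, -0.32, 0.03], [-0.0, 0.0, 0.9]]
[[-0.61, -0.31, 0.03], [-0.0, 0.0, 0.9]]
[[-0.62, -0.3, 0.03], [-0.0, 0.0, 0.9]]
-> (75, 195, 26) 127 225 -11.0
[[-0.87, -0.44, 0.02], [-0.0, 0.0, 1.3]]
[[-0.88, -0.42, 0.02], [-0.0, 0.0, 1.3]]
[[-0.89, -0.4, 0.02], [-0.0, 0.0, 1.3]]
[[-0.9, -0.38, 0.02], [-0.0, 0.0, 1.3]]
[[-0.91, -0.36, 0.02], [-0.0, 0.0, 1.3]]
```

Request:
apply_moves([
  [[-0.85, -0.45, 0], [0, 0, 1.2], 2.0],
  [[-0.85, -0.45, 0], [0, 0, 1.2], 2.0],
  [[-0.9, -0.4, 0], [0, 0, 1.2], 2.0],
  [[-0.9, -0.4, 0], [0, 0, 1.2], 2.0],
  [[-0.9, -0.4, 0], [0, 0, 1.1], 2.0],
])

```text
t: 9.48
eef_pos: [553.8, 99.3, 209.5]
tcp_rot: [-1.571, 0.193, -1.167]
ft_force: [0.1, 0.7, -2.2]
opening: 0.394
```

Run:
```python
from chk import *
chk(); go(9,5)
```

```text
t 9.475 tool [128.9 -21.6 227.9 -11.    0. ] expect c [ 77.  197.5] th 26.0 clr [ 12.5  11.7  32.4 104.3 131.2] F [ 0.1  0.7 -2.2] 0.3944124380304426
tube_lead 0.96 [221.3 -23.  272.2] expected 220.71524661281353 267.7614421565089
tube 0.64 [ 73.2 -21.2 199.3] expected 76.95195575633295 197.53241537900783
-> (135, 224, 26.5) 187 255 -11.5
[[-1.25, -0.31, 0.02], [0.0, 0.0, 0.1]]
[[-1.25, -0.31, 0.02], [0.0, 0.0, 0.1]]
[[-1.25, -0.31, 0.02], [0.0, 0.0, 0.1]]
[[-1.25, -0.3, 0.02], [0.0, 0.0, 0.1]]
[[-1.25, -0.3, 0.02], [0.0, 0.0, 0.1]]
```

Request:
apply_moves([
  [[-1.25, -0.3, 0], [0, 0, 0.1], 2.0],
  [[-1.25, -0.3, 0], [0, 0, 0.1], 2.0],
  [[-1.25, -0.3, 0], [0, 0, 0.1], 2.0],
  [[-1.25, -0.3, 0], [0, 0, 0.1], 2.0],
  [[-1.25, -0.3, 0], [0, 0, 0.1], 2.0],
])

```text
t: 10.25
eef_pos: [529.5, 156.0, 237.6]
tcp_rot: [-1.572, 0.2, -1.168]
ft_force: [0.6, 0.1, -1.1]
opening: 0.396
```

Run:
```python
from chk import *
chk(); go(11,5)
```

```text
t 10.25 tool [190.5 -21.4 256.  -11.5   0. ] expect c [138.8 225.2] th 26.5 clr [ 39.2  15.   30.4 168.6 196.6] F [ 0.6  0.1 -1.1] 0.39605990760960175
tube_lead 0.62 [282.9 -23.1 300.7] expected 282.00530934281005 296.5494505094256
tube 0.77 [135.4 -19.8 225.8] expected 138.7905519546158 225.20848565583907
-> (190, 252, 26) 242 282 -11.0
[[-1.12, -0.31, 0.02], [0.0, 0.0, -0.1]]
[[-1.12, -0.31, 0.02], [0.0, 0.0, -0.1]]
[[-1.12, -0.32, 0.02], [0.0, 0.0, -0.1]]
[[-1.12, -0.32, 0.02], [0.0, 0.0, -0.1]]
[[-1.12, -0.32, 0.02], [0.0, 0.0, -0.1]]
```

Request:
apply_moves([
  [[-1.1, -0.3, 0], [0, 0, 0], 2.0],
  [[-1.1, -0.3, 0], [0, 0, 0], 2.0],
  [[-1.1, -0.3, 0], [0, 0, 0], 2.0],
  [[-1.1, -0.3, 0], [0, 0, 0], 2.0],
  [[-1.1, -0.3, 0], [0, 0, 0], 2.0],
])

```text
t: 11.02
eef_pos: [508.6, 204.9, 264.3]
tcp_rot: [-1.572, 0.2, -1.168]
ft_force: [-0.3, -0.5, -1.3]
opening: 0.39
```

Run:
```python
from chk import *
chk(); go(12,5)
g=grasp(*WP[12]); rows(target(*grasp(205,324,0)[:1],-22,grasp(205,324,0)[1],15),10,target(g[0],-22,g[1],PHI-22))
```

```text
t 11.025 tool [243.6 -21.4 282.7 -11.5  -0. ] expect c [191.9 251.9] th 26.5 clr [ 65.9  30.9  30.7 227.3 254.1] F [-0.3 -0.5 -1.3] 0.38970078026371235
tube_lead 0.59 [336.7 -23.2 328.5] expected 335.1498510112318 323.2712911849586
tube 0.76 [187.3 -21.  253.4] expected 191.92689299856858 251.94679120001027
-> (205, 280, 22) 259 307 -7.0
[[-0.37, -0.41, 0.02], [0.0, 0.0, -0.9]]
[[-0.36, -0.42, 0.02], [0.0, 0.0, -0.9]]
[[-0.36, -0.42, 0.02], [0.0, 0.0, -0.9]]
[[-0.35, -0.43, 0.02], [0.0, 0.0, -0.9]]
[[-0.35, -0.43, 0.02], [0.0, 0.0, -0.9]]
[[-0.02, -0.22, 0.0], [0.0, 0.0, -2.2]]
[[-0.01, -0.22, 0.0], [-0.0, 0.0, -2.2]]
[[0.0, -0.22, 0.0], [-0.0, -0.0, -2.2]]
[[0.01, -0.22, 0.0], [0.0, 0.0, -2.2]]
[[0.02, -0.22, 0.0], [-0.0, 0.0, -2.2]]
[[0.03, -0.22, 0.0], [0.0, -0.0, -2.2]]
[[0.04, -0.22, 0.0], [-0.0, 0.0, -2.2]]
[[0.04, -0.22, 0.0], [0.0, -0.0, -2.2]]
[[0.05, -0.22, 0.0], [0.0, -0.0, -2.2]]
[[0.06, -0.22, 0.0], [-0.0, 0.0, -2.2]]
```

Request:
apply_moves([
  [[-0.4, -0.45, 0], [0, 0, -0.9], 2.0],
  [[-0.4, -0.45, 0], [0, 0, -0.9], 2.0],
  [[-0.35, -0.45, 0], [0, 0, -0.9], 2.0],
  [[-0.35, -0.45, 0], [0, 0, -0.9], 2.0],
  [[-0.35, -0.45, 0], [0, 0, -0.9], 2.0],
])

```text
t: 11.8
eef_pos: [503.0, 218.2, 290.7]
tcp_rot: [-1.572, 0.116, -1.169]
ft_force: [0.7, -0.6, -1.4]
opening: 0.396
```

Request:
apply_moves([
  [[0, -0.25, 0], [0, 0, -2.2], 2.0],
  [[0, -0.25, 0], [0, 0, -2.2], 2.0],
  [[0, -0.25, 0], [0, 0, -2.2], 2.0],
  [[0, -0.25, 0], [0, 0, -2.2], 2.0],
  [[0, -0.2, 0], [0, 0, -2.2], 2.0],
])

```text
t: 12.42
eef_pos: [503.1, 218.4, 304.7]
tcp_rot: [-1.57, -0.085, -1.169]
ft_force: [-0.4, -0.3, -0.9]
opening: 0.395
```

Run:
```python
from chk import *
chk(); go(13,5,last=(205,322,0))
```

```text
t 12.425 tool [263.6 -21.6 323.4   4.9  -0.1] expect c [205.3 308.5] th 10.1 clr [163.6  69.9  87.9 271.8 304.3] F [-0.4 -0.3 -0.9] 0.39503072676206247
tube_lead 0.86 [363.3 -23.1 339.3] expected 362.78771547308395 336.6275998278648
tube 0.89 [202.1 -26.6 308.9] expected 205.28808962197112 308.4519391122847
-> (205, 322, 0) 265 326 15.0
[[0.05, -0.07, 0.02], [-0.0, -0.0, -2.1]]
[[0.05, -0.07, 0.02], [-0.0, -0.0, -2.1]]
[[0.05, -0.07, 0.02], [-0.0, -0.0, -2.1]]
[[0.06, -0.07, 0.02], [-0.0, -0.0, -2.1]]
[[0.06, -0.06, 0.02], [-0.0, -0.0, -2.1]]
```

Request:
apply_moves([
  [[0.05, -0.1, 0], [0, 0, -2.1], 2.0],
  [[0.05, -0.1, 0], [0, 0, -2.1], 2.0],
  [[0.05, -0.1, 0], [0, 0, -2.1], 2.0],
  [[0.05, -0.1, 0], [0, 0, -2.1], 2.0],
  [[0.05, -0.05, 0], [0, 0, -2.0], 2.0],
])

```text
t: 13.2
eef_pos: [503.8, 216.2, 309.3]
tcp_rot: [-1.571, -0.266, -1.171]
ft_force: [-0.4, 0.1, -0.9]
opening: 0.395
```

Run:
```python
from chk import *
chk()
I=np.linalg.inv(toteT())
for n in ('scene','top'):
    c,W,K=shot(n,n+'9.png')
    for t in ['tube_lead','tube_tail','tube','carton','small_carton']:
        for k in nets.mark_of(c,t)[:2]: p=w(W,k['point']); print(n,t,round(k['confidence'],2),(I@np.r_[p,1])[:3],proj(c,W,K,p)[0])
```

```text
t 13.2 tool [264.5 -21.4 327.4  15.2  -0.2] expect c [204.5 323.2] th -0.2 clr [206.8 104.4 106.1 275.7 310.2] F [-0.4  0.1 -0.9] 0.3954832168656738
tube_lead 0.93 [367.6 -24.3 325.4] expected 364.51169272661605 322.52075094739325
tube 0.92 [201.1 -23.  322.4] expected 204.51310823221408 323.19377382048515
scene tube_lead 0.77 [368.9 -24.  323.4] [468.  119.2]
scene tube_tail 0.96 [ 43.5 -23.1 326.8] [341.9 137.8]
scene tube_tail 0.45 [ 466.4 -100.5    1.4] [492.8 234.5]
scene tube 0.97 [207.  -21.7 322.5] [407.8 128.8]
scene carton 0.69 [-119.8   50.1  199.5] [267.2 185.4]
scene carton 0.54 [ 466.1 -100.8    1.2] [492.8 234.6]
scene small_carton 0.98 [-121.8  -89.6  202.8] [279.6 216. ]
scene small_carton 0.89 [-399.8   66.3    0.9] [165.1 269.5]
top tube_tail 0.89 [ 45.3 -24.4 322.6] [292.4 161.7]
top tube 0.92 [205.2 -18.8 321. ] [240.3 184.9]
top carton 0.79 [-118.7   50.4  207.1] [353.5 173.7]
top small_carton 0.74 [-118.6  -88.9  204.1] [335.6 133.8]
top small_carton 0.66 [-232.   367.8    1.9] [418.  260.7]
```

View pics/scene9.png

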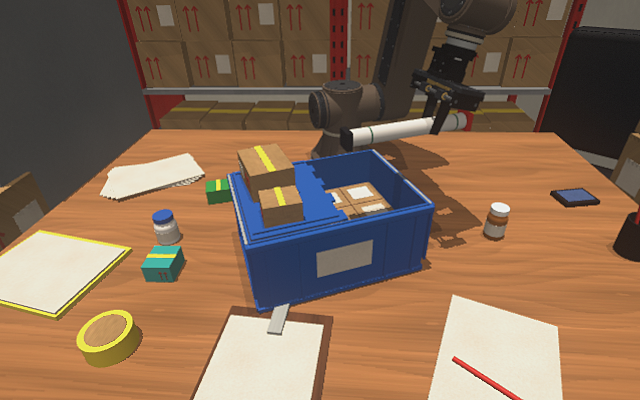

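View pics/top9.png

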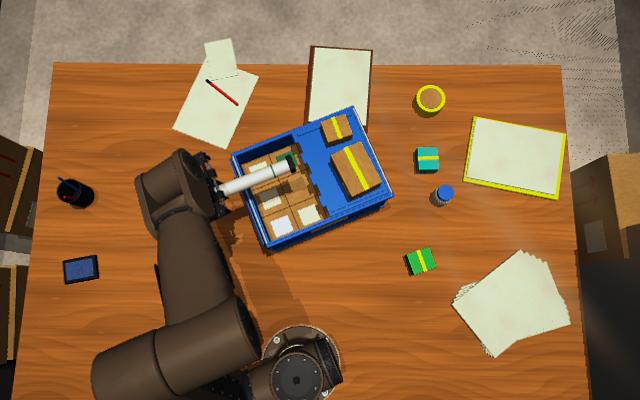

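The tube is level: black end at (345,137), red end at (468,119), and lead and tail heights agree within about 4 mm. It sits about 100 mm above the rim, and the cartons and bottles are where they were. I'll let it settle and hand in.

Request:
apply_moves([
  [[0, 0, 0], [0, 0, 0], 2.0],
  [[0, 0, 0], [0, 0, 0], 2.0],
  [[0, 0, 0], [0, 0, 0], 2.0],
  [[0, 0, 0], [0, 0, 0], 2.0],
  [[0, 0, 0], [0, 0, 0], 2.0],
])

```text
t: 14.58
eef_pos: [503.8, 216.3, 309.3]
tcp_rot: [-1.571, -0.265, -1.17]
ft_force: [0.7, -0.1, -1.5]
opening: 0.395
```

Run:
```python
from chk import *
chk(); print(env.job_done())
```

```text
t 14.575 tool [264.6 -21.5 327.5  15.2  -0.1] expect c [204.6 323.2] th -0.2 clr [206.6 104.3 106.1 275.8 310.3] F [ 0.7 -0.1 -1.5] 0.39508893463969813
tube_lead 0.66 [363.6 -20.8 325.1] expected 364.63332586760407 322.640864467068
tube 0.74 [200.3 -22.4 321.5] expected 204.6341885498655 323.1662762859643
the job is handed in; nothing more can be done
None
```

I gripped the tube about 60 mm ahead of its middle and tipped it up to about 26°. I then drew it out slantwise, red end first, between the leaf's edge and the +x rim. It was handed in at 14.6 s, still held.

- **Final hold:** the tube is level to within about 1°, with its underside about 100 mm above the rim, clear of the leaf and cartons.
- **Force and grip:** the readings between moves stayed near the tube's own weight (1–2 N), so I saw no sign of it forcing against the tote. The grip opening held steady at about 37 mm, with no slip.
- **Cartons and bottles:** before the hand-in, the pictures showed the leaf shut and the bottles in place. The networks put both cartons within a few mm of where they were at the start, apart from one reading of the small carton about 8 mm off; the pixels agree with it not having moved.
- **Disagreement:** during the pull, the networks put the red end up to 7 mm higher than my model did. By the end that was about 2–3 mm, within their accuracy.

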